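# Fit the belt grinder's roller, then hold its tensioner back past the click

### The job

The belt track on the grey plate is being made ready for a new belt. Put the loose aluminium roller over the bare upright spindle so that it sits all the way down on the shoulder, and let go of it; only then push the sprung tensioner arm by its upright post, back from the near edge of the plate towards its middle, until it has clearly gone past the click of the pawl, and keep holding it there: the program finishes while still holding the arm back, since it springs forward if let go. Leave the other things on the bench alone.

Things in the scene. Friction and masses are not known exactly. Their poses are not given: they have to be found in the camera images.
- jig: Grey plate fixed to the bench, 200 (x) x 300 (y) x 14 mm; origin under its centre, x and y along its sides, z up; its -x long side faces the robot. On it, in its x, y (mm), heights above the bench: rubber drum, 70 across, 59 high, at (50, 100); bare spindle at (55, -115); arm pivot at (-20, 110); dark pawl housing, 35 high, round (-20, -77); stop pin, 31 high, at (15, 37).
- spindle_seat (a point): Point on the spindle's axis at the level of its shoulder, 26 mm above the bench. The spindle stands upright from the plate, is 12 mm thick with a tapered tip and rises 42 mm above the shoulder; the shoulder is 28 mm across.
- roller: Loose plain aluminium tube-shaped roller, 44 mm outside diameter, 30 mm high, with a 16 mm bore right through, standing upright on the bench, 80 g; origin at the centre of its underside, z along its axis. Either end may be up on the spindle.
- roller_center (a point): Middle of the roller, on its axis, 15 mm from either end. It lies 15 mm above spindle_seat when the roller sits fully down.
- tension_arm: Flat aluminium arm that swings level about an upright pivot; origin on the pivot axis at the plate's top face; it runs along its own -y. 120 mm out it carries a grey idler wheel, 34 mm across, 27 to 57 mm above the bench, and on that the upright steel post, 14 mm thick (16 mm at its cap), 57 to 95 mm above the bench. The post may be pushed or pinched.
- post_top (a point): Centre of the top of the upright post on the tensioner arm, 95 mm above the bench, 120 mm from the pivot axis.
- tensioner (a joint): Swing of the arm, rad: 0 at rest (post at about x -61, y -3 mm in the plate's frame), growing anticlockwise from above as the post is pushed to the plate's +x; hard stop at 0.62. A spring drives it back: 4 N at the post at 0, 8 N at the stop, about 10 N to get over the pawl. It meets the pawl at 0.29, is level with it at 0.35, past it from 0.41. The pawl clicks but does not lock.
- pawl (a joint): How far the sprung pawl slider is pushed into its housing, m: 0 when out, about 0.003 when the arm's nose is level with it, back to 0 once the arm is past.
- lens_can: Bystander: grey canister with a black screw cap, 38 mm across, 54 mm high, origin at the centre of its underside.
- eyepiece: Bystander: black microscope eyepiece, 39 mm across, 42 mm high, origin at the centre of its underside.
- specimen: Bystander: black resin disc with a metal face, 30 mm across, 16 mm high, origin at the centre of its underside.
Not all that is in view belongs to the job. Several things have the shape of the roller; the one meant has the colours described above.

How it is judged:
By the outcome, as a careful person would: the job done as asked, in the order asked, and still so for the second after the job is handed in, while the arm keeps its last pose, push and grip.
It also fails if it takes over 48 s, if anything falls off the work surface, if the arm or the gripper's body presses on something with over 40 N, if the wrist force passes 120 N, or if a joint passes its speed limit or range.

### The arm

A 6-joint arm with a two-finger parallel gripper is mounted at the origin on a cart in front of the work surface, level with it; the furniture and walls round the work are solid. World frame = base frame: x ahead of the robot, y to its left, z up, the work surface at z = 0. Lengths are in m, angles in rad, forces in N, time in s.
With the tool pointing down it reaches from about 0.425 to 0.95 m from the base axis. Payload 3.5 kg.
Tool frame: the origin (TCP) lies at the very end of the fingers, on their centre line; the grasp point (between the pads) lies 19 mm behind it; z points along the fingers, y is the direction in which the jaws open and shut (so a half turn about z gives the same grasp; the last joint's range is limited). The gripper opens to 85 mm and grips with 20 to 120 N. Pads are 22 mm wide; open, the fingers measure 114 mm over their backs; the gripper's body (76 mm by 85 mm) begins 54 mm behind the grasp point. The pads swing forward as they close: fully open they stand 13 mm farther back than shut.
Start: joints at [1.115, 0.286, 1.577, -0, 1.279, -0.15], TCP at [0.203, 0.644, 0.231] pointing down, gripper open.
Joint ranges: [-2.77, 2.77], [-0.9, 2.22], [0.21, 2.48], [-1.53, 4.67], [0.24, 2.81], [-2.84, 2.84]. Speed limits (rad/s): [2.79, 2.79, 3.14, 3.14, 3.14, 3.14].

### API

Orientations are given as a unit quaternion [x, y, z, w].
In Python, from plant import get_state, vision, ctrl, cut_out gives the robot as it stands.
- The arm moves only by the tool jog_arm, never from a script. Its argument "commands" is text: rows parted by semicolons, each of 6 numbers parted by spaces: the shift along the world's x, y, z in m, then the turn, a rotation vector about the world's x, y, z in rad. A call has 1 to 20 rows; each row is the pose to reach, as a shift and turn from the pose commanded when the call began; what a row does not reach only later rows make up. A row lasts 1/8 s, in which the tool goes at most 62.5 mm and 10.7 degrees, less where a joint would pass 70% of its speed; a pose out of reach is approached as far as the arm can. A call with a gripper value outside its range is refused whole. "gripper" is the opening in per cent of the stroke, from 0 (shut) to 100 (fully open), set as the call begins (left out, the last holds). The fingers move at their own pace and stop on an object; "grip_force" is the grip in N (left out, the last holds). Time passes only in rows, so rows that repeat a pose let the fingers close. It gives the time, the measured TCP pose, the force and the opening at its end, in the units of the state.
- get_state(): the state, without advancing time (a new reading comes with each control period).
- vision.read_camera(name): name is "scene" or "side" or "wrist"; returns a dict with "frame" (420x560x3 uint8, red, green, blue), "z_map" (420x560 float32, m along the optical axis (not along the pixel's ray), 0 where there is no reading), "fx", "fy", "cx", "cy" (pixels), "D" ([k1, k2, p1, p2, k3] as OpenCV has them; the pictures are not rectified), "R" (3x3) and "t" (3): a world point X has camera coordinates R X + t. Camera axes: x right, y down, z forward; pixel columns grow to the right and rows downward; lengths in m; the calibration is good to about 2 mm. A picture is of the moment at which its call begins.
- ctrl.sign_off(): hands the job in, once; it reports no verdict.
Trained networks look in the newest picture that a camera, given by its name, has taken for a name from the list of things; names that differ only in an ending like _2 or _b are one class to them, and where a whole thing is asked for, a point or a joint stands for the part that bears it (a point fixed in the world has none). Each returns a list of dicts, best first, with "conf" (0 to 1); they miss things now and then, are a little off and sometimes report something else, mostly with a low value. They report only what shows in the picture. A call takes as long as a camera call. They do not tell look-alikes from the thing itself.
- cut_out(camera, query): "pixels" (420x560 bool, what is visible of it) and "box" ([centre column, centre row, width, height] in pixels, round what is visible of it).
The state is a dict: "time": time; "qpos": joint angles; "dq": joint speeds; "joint_efforts": joint torques, N m; "eef_pos": TCP position; "tcp_rot": TCP orientation; "contact_force": force on the tool from outside, world axes, zero at the start; "wrist_torque": the same for the moment, N m; "opening": opening from 0.0 (shut) to 1.0 (fully open).
Only numpy, scipy, OpenCV 4.12 (cv2) and the standard library are available. Lean on these libraries where they do the work, as an engineer would, in place of code of your own. Each camera call takes 0.05 s, during which the arm holds its last target.

## Working session

There is one attempt and no reset: what is moved stays moved. The work goes in short steps, Python scripts to look and compute and a tool call to move; the robot and the scene stay as the last step left them, time stands still between calls to the robot, and variables do not carry over. Pictures are saved under pics/ and viewed, and the job is handed in when it is done.

Besides the shell and the picture viewer there is one more tool, called as name(argument=value, ...) on one line, values as JSON. jog_arm: Moves the arm, as the interface text tells. Its arguments: {"type":"object","properties":{"commands":{"type":"string"},"gripper":{"type":"number"},"grip_force":{"type":"number"}},"required":["commands"]}

```bash
mkdir -p pics; ls; cat > h.py <<'E'
import numpy as np, cv2
from plant import get_state, vision, ctrl, cut_out
def cam(n):
    c=vision.read_camera(n); c['K']=np.array([[c['fx'],0,c['cx']],[0,c['fy'],c['cy']],[0,0,1.]]); return c
def save(c,n): cv2.imwrite('pics/'+n,cv2.cvtColor(c['frame'],cv2.COLOR_RGB2BGR))
def cloud(c):
    h,w=c['z_map'].shape
    u,v=np.meshgrid(np.arange(w),np.arange(h))
    p=cv2.undistortPoints(np.stack([u,v],-1).reshape(-1,1,2).astype(np.float64),c['K'],np.array(c['D'],float)).reshape(h,w,2)
    z=c['z_map'].astype(float)
    X=np.dstack([p[...,0]*z,p[...,1]*z,z])
    W=(X-np.array(c['t']))@np.array(c['R'])
    W[z==0]=np.nan
    return W
def proj(c,P):
    r=cv2.projectPoints(np.array(P,float).reshape(-1,1,3),cv2.Rodrigues(np.array(c['R'],float))[0],np.array(c['t'],float),c['K'],np.array(c['D'],float))[0]
    return r.reshape(-1,2)
E
python3 - <<'E'
from h import *
for n in ['scene','side','wrist']:
    c=cam(n); save(c,n+'0.png')
    for q in ['roller','jig','tension_arm','spindle_seat']:
        try:
            for d in cut_out(n,q)[:5]:
                m=d['pixels'];W=cloud(c)[m]
                print(n,q,round(d['conf'],2),np.round(d['box']),np.round(np.nanmedian(W,0),3),np.round(np.nanpercentile(W,98,axis=0),3),'rgb',np.median(c['frame'][m],0))
        except Exception as e: print(n,q,e)
print(get_state())
E
```

```text
pics
scene roller 0.65 [312. 128.  10.  13.] [ 0.576 -0.385  0.028] [ 0.594 -0.372  0.036] rgb [239. 236. 231.]
scene roller 0.5 [307. 143.  15.  13.] [ 0.57  -0.305  0.028] [ 0.591 -0.289  0.038] rgb [242. 163.  83.]
scene roller 0.46 [286. 134.  16.  13.] [ 0.66  -0.334  0.029] [ 0.679 -0.32   0.036] rgb [160.  86. 183.]
scene jig 0.91 [284. 206. 105.  93.] [ 0.565 -0.055  0.016] [0.674 0.079 0.06 ] rgb [220. 216. 213.]
scene tension_arm 0.81 [292. 213.  43.  39.] [ 0.528 -0.03   0.034] [0.587 0.053 0.094] rgb [216.  211.  205.5]
scene spindle_seat 0.63 [286. 207. 104. 100.] [ 0.563 -0.055  0.016] [0.671 0.082 0.06 ] rgb [220. 216. 213.]
side roller 0.64 [278. 178.  11.  16.] [ 0.568 -0.3    0.027] [ 0.584 -0.289  0.035] rgb [229. 142.   0.]
side roller 0.48 [278. 167.  13.  11.] [ 0.574 -0.382  0.027] [ 0.592 -0.367  0.035] rgb [211. 208. 199.]
side jig 0.94 [268. 222.  92.  70.] [ 0.564 -0.038  0.016] [0.675 0.083 0.06 ] rgb [190. 190. 185.]
side tension_arm 0.71 [277. 223.  35.  37.] [ 0.524 -0.028  0.039] [0.586 0.054 0.088] rgb [167.  166.5 159.5]
side tension_arm 0.3 [267. 22
[... 162 characters left out ...]
6 ] rgb [190. 190. 185.]
{'time': 0.75, 'qpos': array([ 1.11500524e+00,  2.86248019e-01,  1.57668599e+00, -2.06432822e-06,
        1.27855728e+00, -1.49998592e-01]), 'dq': array([-0.00073012, -0.00106657,  0.00107597, -0.0002642 ,  0.00021235,
        0.00070348]), 'joint_efforts': array([ 7.29677795e-04, -4.05896115e+01, -2.92887121e+01, -1.12361820e-04,
        6.80914873e-04,  5.64291696e-06]), 'eef_pos': array([0.20318073, 0.64369757, 0.23136716]), 'tcp_rot': array([1.52300932e-01, 9.88334166e-01, 4.80805067e-05, 1.60612429e-05]), 'contact_force': array([ 0.37976225, -0.63713143, -0.44924541]), 'wrist_torque': array([ 0.02081903, -0.0051801 ,  0.00394226]), 'opening': 0.9976421146142814}
```

```bash
python3 - <<'E'
import cv2,numpy as np
a=cv2.imread('pics/scene0.png');b=cv2.imread('pics/side0.png')
cv2.imwrite('pics/scene_crop.png',cv2.resize(a[90:270,200:400],None,fx=4,fy=4,interpolation=cv2.INTER_CUBIC)[:600,:800] if 0 else cv2.resize(a[110:260,210:390],None,fx=4,fy=4,interpolation=cv2.INTER_CUBIC))
cv2.imwrite('pics/side_crop.png',cv2.resize(b[130:280,200:380],None,fx=4,fy=4,interpolation=cv2.INTER_CUBIC))
E
```

```text
(no output)
```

View pics/scene0.png

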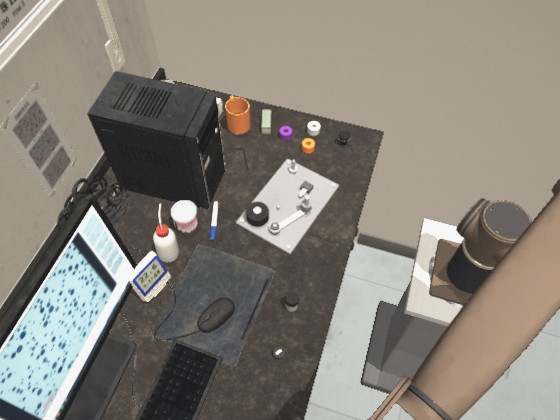

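View pics/scene_crop.png

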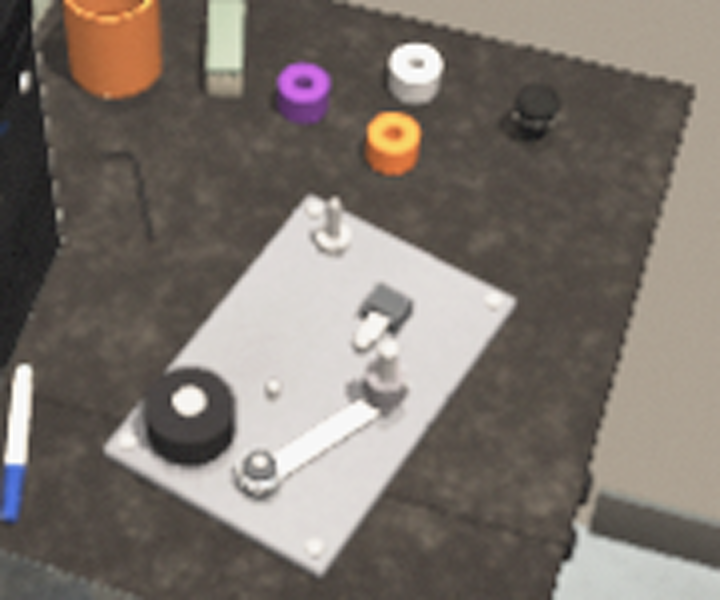

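View pics/side_crop.png

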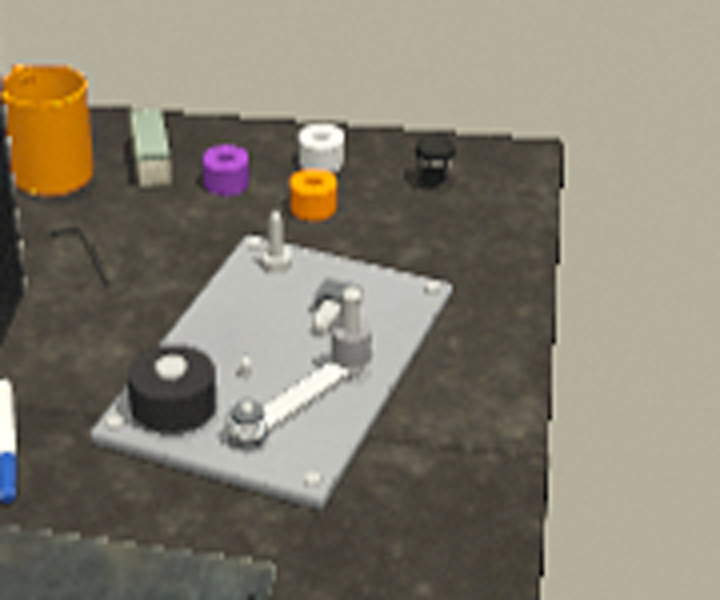

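```bash
cat >> h.py <<'E'
def jigpose(c,lo=.009,hi=.019):
    W=cloud(c); z=W[...,2]
    hsv=cv2.cvtColor(c['frame'],cv2.COLOR_RGB2HSV)
    m=(z>lo)&(z<hi)&(W[...,0]>.35)&(W[...,0]<.85)&(abs(W[...,1]+.05)<.3)&(hsv[...,1]<40)&(hsv[...,2]>130)
    n,l,s,_=cv2.connectedComponentsWithStats(m.astype(np.uint8)); k=1+np.argmax(s[1:,4])
    P=W[l==k][:,:2]
    r=cv2.minAreaRect((P*1000).astype(np.float32))
    return r,np.nanmedian(z[l==k])
E
python3 - <<'E'
from h import *
for n in ['scene','side']:
    c=cam(n); print(jigpose(c))
    W=cloud(c)
    for d in cut_out(n,'roller'):
        P=W[d['pixels']]; P=P[P[:,2]>.025]; 
        print(d['box'],len(P),P.mean(0),P.min(0),P.max(0))
E
```

```text
(((565.083984375, -72.65992736816406), (304.3210144042969, 200.37425231933594), 75.07843017578125), np.float64(0.015101462880333068))
[307.4, 143.8, 12.1, 15.9] 99 [ 0.57210692 -0.3116899   0.03135694] [ 0.55062925 -0.33350594  0.02513893] [ 0.59211    -0.2907735   0.04051568]
[313.6, 127.5, 14.7, 15.2] 91 [ 0.57374042 -0.39173579  0.03095245] [ 0.55340348 -0.41576981  0.02510525] [ 0.59381719 -0.37083807  0.03867034]
[285.6, 132.7, 15.3, 10.3] 101 [ 0.65999064 -0.34059049  0.03098596] [ 0.63934621 -0.36268019  0.02529827] [ 0.68050146 -0.31946608  0.0376212 ]
(((563.6384887695312, -71.11799621582031), (304.66656494140625, 199.31202697753906), 75.10124206542969), np.float64(0.014928206825377271))
[257.1, 169.6, 8.8, 14.3] 64 [ 0.65872569 -0.33824461  0.03046781] [ 0.63783011 -0.36599593  0.02509269] [ 0.67891068 -0.31696095  0.03766096]
[279.8, 166.7, 14.8, 13.7] 59 [ 0.57405245 -0.39070425  0.02980394] [ 0.5534031  -0.41603826  0.02526834] [ 0.59338277 -0.367111    0.03492686]
```

Could be taken for the roller (scene px): purple ring (286,132), orange ring (308,145), white/grey ring (313,128); also the specimen (278,352), the eyepiece (344,138) and the lens can (291,302). Only (313,128) is colourless, so I'll move over it and check it with the wrist camera.

```bash
python3 - <<'E'
import numpy as np
p0=np.array([.2032,.6437]);a0=np.arctan2(p0[1],p0[0]);r0=np.hypot(*p0)
pt=np.array([.56,-.33]);a1=np.arctan2(pt[1],pt[0]);r1=np.hypot(*pt)
N=19
print("; ".join("%.3f %.3f %.3f 0 0 %.3f"%(*(np.array([np.cos(a),np.sin(a)])*r-p0),.07*min(1,k/6),-1.265*k/N) for k in range(1,N+1) for a,r in [(a0+(a1-a0)*k/N,r0+(r1-r0)*k/N)]))
E
```

```text
0.059 -0.023 0.012 0 0 -0.067; 0.116 -0.052 0.023 0 0 -0.133; 0.170 -0.086 0.035 0 0 -0.200; 0.220 -0.125 0.047 0 0 -0.266; 0.266 -0.168 0.058 0 0 -0.333; 0.308 -0.215 0.070 0 0 -0.399; 0.345 -0.266 0.070 0 0 -0.466; 0.377 -0.320 0.070 0 0 -0.533; 0.404 -0.377 0.070 0 0 -0.599; 0.425 -0.436 0.070 0 0 -0.666; 0.441 -0.497 0.070 0 0 -0.732; 0.450 -0.558 0.070 0 0 -0.799; 0.454 -0.621 0.070 0 0 -0.866; 0.452 -0.683 0.070 0 0 -0.932; 0.444 -0.744 0.070 0 0 -0.999; 0.431 -0.805 0.070 0 0 -1.065; 0.411 -0.863 0.070 0 0 -1.132; 0.387 -0.920 0.070 0 0 -1.198; 0.357 -0.974 0.070 0 0 -1.265
```

jog_arm(commands="0.06 -0.02 0.01 0 0 -0.07; 0.12 -0.05 0.02 0 0 -0.13; 0.17 -0.09 0.035 0 0 -0.20; 0.22 -0.125 0.05 0 0 -0.27; 0.265 -0.17 0.06 0 0 -0.33; 0.31 -0.215 0.07 0 0 -0.40; 0.345 -0.265 0.07 0 0 -0.47; 0.375 -0.32 0.07 0 0 -0.53; 0.405 -0.375 0.07 0 0 -0.60; 0.425 -0.435 0.07 0 0 -0.67; 0.44 -0.495 0.07 0 0 -0.73; 0.45 -0.56 0.07 0 0 -0.80; 0.455 -0.62 0.07 0 0 -0.87; 0.45 -0.68 0.07 0 0 -0.93; 0.445 -0.745 0.07 0 0 -1.0; 0.43 -0.805 0.07 0 0 -1.065; 0.41 -0.865 0.07 0 0 -1.13; 0.385 -0.92 0.07 0 0 -1.20; 0.36 -0.975 0.07 0 0 -1.265; 0.36 -0.975 0.07 0 0 -1.265")

```text
time: 3.45
eef_pos: [0.5612, -0.335, 0.3011]
tcp_rot: [0.709, 0.705, -0.0, -0.0]
contact_force: [0.6, 0.7, 0.4]
opening: 1.001
```

```bash
python3 - <<'E'
from h import *
c=cam('wrist'); save(c,'wrist1.png'); W=cloud(c)
print('cam pos',-np.array(c['R']).T@np.array(c['t']), get_state()['eef_pos'],get_state()['tcp_rot'])
for q in ['roller','spindle_seat','jig','tension_arm','eyepiece']:
    for d in cut_out('wrist',q)[:5]:
        m=d['pixels'];P=W[m];P=P[P[:,2]>.02] if q!='jig' else P
        print(q,round(d['conf'],2),np.round(d['box']),np.round(np.nanmin(P,0),3),np.round(np.nanmax(P,0),3),np.median(c['frame'][m],0))
E
```

```text
cam pos [ 0.56272558 -0.25581091  0.44478179] [ 0.56172707 -0.33413429  0.30117119] [ 7.08439473e-01  7.05771527e-01 -2.53623418e-04 -1.95647121e-05]
roller 0.95 [286. 216.  27.  29.] [ 0.555 -0.415  0.02 ] [ 0.596 -0.373  0.033] [255. 255. 255.]
roller 0.94 [286. 162.  30.  33.] [ 0.552 -0.334  0.02 ] [ 0.594 -0.291  0.033] [255. 171.  56.]
roller 0.56 [347. 183.  34.  29.] [ 0.64  -0.363  0.02 ] [ 0.682 -0.321  0.034] [169.  92. 188.]
spindle_seat 0.77 [269.  54. 173. 108.] [ 0.448 -0.228  0.02 ] [ 0.617 -0.112  0.071] [180. 179. 174.]
jig 0.74 [270.  54. 174. 106.] [ 0.434 -0.241 -0.002] [ 0.662 -0.106  0.071] [180. 179. 174.]
eyepiece 0.73 [210. 212.  28.  25.] [ 0.446 -0.395  0.027] [ 0.484 -0.358  0.044] [86. 83. 74.]
```

View pics/wrist1.png

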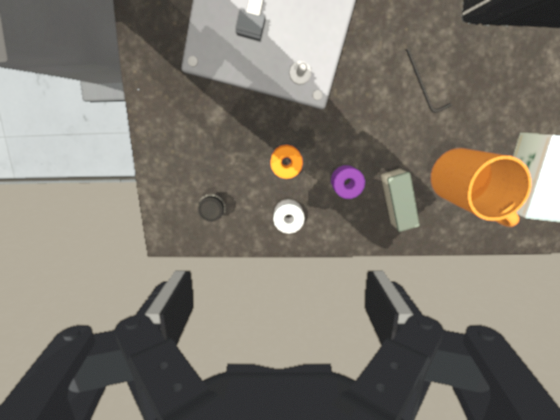

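```bash
python3 - <<'E'
from h import *
a=cv2.imread('pics/wrist1.png')
cv2.imwrite('pics/close1.png',cv2.resize(a[140:245,190:370],None,fx=4,fy=4,interpolation=cv2.INTER_CUBIC))
s=cam('side');save(s,'side1.png');s=cam('scene');save(s,'scene1.png')
E
```

```text
(no output)
```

View pics/close1.png

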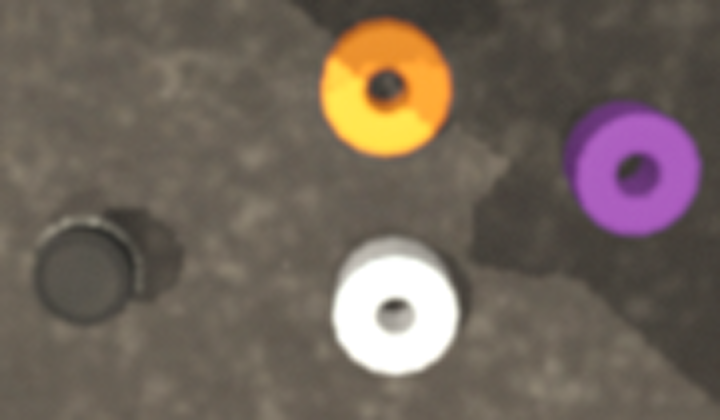

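View pics/side1.png

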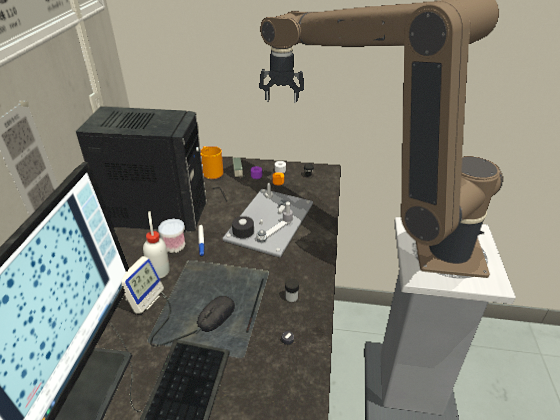

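```bash
python3 - <<'E'
from h import *
from scipy.optimize import least_squares
c=cam('wrist'); W=cloud(c)
d=cut_out('wrist','roller')[0]
m=d['pixels']&(W[...,2]>.027)
print(d['box'],m.sum())
# top face ellipse via image: undistort rays onto z=.030
def onplane(c,uv,z):
    p=cv2.undistortPoints(np.array(uv,float).reshape(-1,1,2),c['K'],np.array(c['D'],float)).reshape(-1,2)
    R=np.array(c['R']);o=-R.T@np.array(c['t']);r=np.c_[p,np.ones(len(p))]@R
    return o+r*((z-o[2])/r[:,2])[:,None]
g=c['frame'].min(2); mm=(g>225).astype(np.uint8); b=d['box']
mask=np.zeros_like(mm); mask[int(b[1]-25):int(b[1]+25),int(b[0]-25):int(b[0]+25)]=1
cn=max(cv2.findContours(mm*mask,cv2.RETR_EXTERNAL,cv2.CHAIN_APPROX_NONE)[0],key=cv2.contourArea)
Q=onplane(c,cn.reshape(-1,2),.030)
print(cv2.minEnclosingCircle((Q[:,:2]*1000).astype(np.float32)))
print('W top',np.nanmedian(W[m],0))
# spindle
Z=W[...,2]; s=(abs(W[...,0]-.588)<.03)&(abs(W[...,1]+.197)<.03)
for lo,hi in [(.02,.03),(.035,.055),(.055,.08)]:
    P=W[s&(Z>lo)&(Z<hi)]; print(lo,len(P),P.mean(0) if len(P) else '',P.min(0) if len(P) else '',P.max(0) if len(P) else '')
E
```

```text
[343.8, 185.0, 32.6, 29.8] 626Traceback (most recent call last):
  File "<stdin>", line 14, in <module>
ValueError: max() iterable argument is empty
```

```bash
cat >> h.py <<'E'
def onplane(c,uv,z):
    p=cv2.undistortPoints(np.array(uv,float).reshape(-1,1,2),c['K'],np.array(c['D'],float)).reshape(-1,2)
    R=np.array(c['R']);o=-R.T@np.array(c['t']);r=np.c_[p,np.ones(len(p))]@R
    return o+r*((z-o[2])/r[:,2])[:,None]
def topcircle(c,xy,z,thr=225,h=25):
    b=proj(c,[[*xy,z]])[0]
    mm=(c['frame'].min(2)>thr).astype(np.uint8); mask=np.zeros_like(mm); mask[max(0,int(b[1]-h)):int(b[1]+h),int(b[0]-h):int(b[0]+h)]=1
    cn=max(cv2.findContours(mm*mask,cv2.RETR_EXTERNAL,cv2.CHAIN_APPROX_NONE)[0],key=cv2.contourArea)
    Q=onplane(c,cn.reshape(-1,2),z)
    return cv2.minEnclosingCircle((Q[:,:2]*1000).astype(np.float32))
E
python3 - <<'E'
from h import *
c=cam('wrist'); W=cloud(c)
print(topcircle(c,(.5745,-.393),.03))
Z=W[...,2]; s=(abs(W[...,0]-.5745)<.03)&(abs(W[...,1]+.393)<.03)&(Z>.026)
print(W[s].min(0),W[s].max(0),W[s].mean(0))
s=(abs(W[...,0]-.588)<.03)&(abs(W[...,1]+.197)<.03)
for lo,hi in [(.02,.03),(.035,.055),(.055,.08)]:
    P=W[s&(Z>lo)&(Z<hi)]; print(lo,len(P),P.mean(0) if len(P) else '',P.min(0) if len(P) else '',P.max(0) if len(P) else '')
E
```

```text
((576.7233276367188, -394.44171142578125), 22.12936782836914)
[ 0.55554197 -0.41617521  0.02608847] [ 0.59826753 -0.37328478  0.03365266] [ 0.5762871  -0.39387283  0.03089975]
0.02 271 [ 0.5904756  -0.1990545   0.02687997] [ 0.57708871 -0.22615481  0.02027322] [ 0.61476523 -0.18367835  0.02929556]
0.035 20 [ 0.58886976 -0.20188188  0.04502275] [ 0.58518999 -0.20380941  0.03836112] [ 0.59470814 -0.19703596  0.05332543]
0.055 99 [ 0.59060464 -0.19823977  0.06595536] [ 0.58533498 -0.20349009  0.05610814] [ 0.59596327 -0.19191963  0.07097974]
```

jog_arm(commands="0.007 -0.03 -0.04 0 0 0; 0.014 -0.061 -0.09 0 0 0; 0.014 -0.061 -0.14 0 0 0; 0.014 -0.061 -0.19 0 0 0; 0.014 -0.061 -0.2 0 0 0; 0.014 -0.061 -0.2 0 0 0; 0.014 -0.061 -0.2 0 0 0", gripper=85)

```text
time: 4.88
eef_pos: [0.5788, -0.3935, 0.105]
tcp_rot: [0.707, 0.707, 0.0, 0.003]
contact_force: [0.1, -0.5, 0.5]
opening: 0.855
```

```bash
python3 - <<'E'
from h import *
c=cam('wrist'); W=cloud(c);save(c,'wrist2.png')
print(get_state()['eef_pos'],get_state()['tcp_rot'])
try: print(topcircle(c,(.5755,-.394),.03,h=50))
except Exception as e: print(e)
Z=W[...,2]; s=(abs(W[...,0]-.5755)<.03)&(abs(W[...,1]+.394)<.03)&(Z>.027)
print(W[s].min(0),W[s].max(0),W[s].mean(0))
E
```

```text
[ 0.57879339 -0.39354919  0.10502208] [7.07011830e-01 7.07195749e-01 1.33772952e-04 2.90310527e-03]
((575.814208984375, -394.2626037597656), 22.150644302368164)
[ 0.54552719 -0.41663234  0.02702905] [ 0.60549507 -0.37152263  0.20553627] [ 0.57609702 -0.38032655  0.17045347]
```

View pics/wrist2.png

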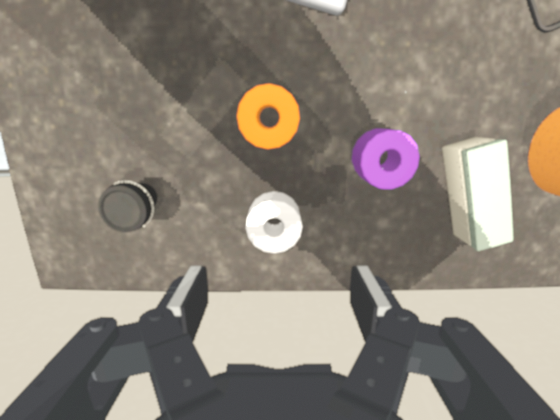

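jog_arm(commands="-0.003 -0.0005 -0.04 0 0 0; -0.003 -0.0005 -0.075 0 0 0; -0.003 -0.0005 -0.095 0 0 0; -0.003 -0.0005 -0.099 0 0 0; -0.003 -0.0005 -0.099 0 0 0; -0.003 -0.0005 -0.099 0 0 0; -0.003 -0.0005 -0.099 0 0 0")

```text
time: 5.8
eef_pos: [0.5748, -0.3934, 0.0037]
tcp_rot: [0.707, 0.707, 0.0, 0.001]
contact_force: [0.1, 0.0, 0.2]
opening: 0.851
```

jog_arm(commands="0 0 0 0 0 0; 0 0 0 0 0 0; 0 0 0 0 0 0; 0 0 0 0 0 0; 0 0 0 0 0 0; 0 0 0 0 0 0", gripper=30, grip_force=40)

```text
time: 6.55
eef_pos: [0.5746, -0.3931, 0.003]
tcp_rot: [0.707, 0.707, 0.0, 0.001]
contact_force: [-1.2, 0.3, 5.8]
opening: 0.508
```

jog_arm(commands="0 0 0.03 0 0 0; 0 0 0.08 0 0 0; 0.001 0.02 0.11 0 0 0; 0.005 0.07 0.11 0 0 0; 0.009 0.12 0.11 0 0 0; 0.012 0.165 0.11 0 0 0; 0.014 0.19 0.11 0 0 0; 0.014 0.195 0.11 0 0 0; 0.014 0.195 0.11 0 0 0; 0.014 0.195 0.11 0 0 0; 0.014 0.195 0.11 0 0 0")

```text
time: 7.92
eef_pos: [0.5881, -0.1991, 0.1123]
tcp_rot: [0.708, 0.707, -0.0, 0.0]
contact_force: [-0.0, -0.5, -0.2]
opening: 0.507
```

```bash
python3 - <<'E'
from h import *
print(get_state()['eef_pos'],get_state()['tcp_rot'],get_state()['opening'])
for n in ['wrist','side','scene']:
    c=cam(n);save(c,n+'3.png')
    W=cloud(c);Z=W[...,2]
    s=(abs(W[...,0]-.589)<.03)&(abs(W[...,1]+.198)<.03)
    for lo,hi in [(.02,.03),(.03,.072),(.1,.15)]:
        P=W[s&(Z>lo)&(Z<hi)]; print(n,lo,len(P),np.round([np.median(P,0),P.min(0),P.max(0)],4).tolist() if len(P) else '')
E
python3 - <<'E'
import cv2
a=cv2.imread('pics/side3.png')[100:270,200:340];b=cv2.imread('pics/scene3.png')[80:250,200:340]
cv2.imwrite('pics/m3.png',cv2.resize(cv2.hconcat([a,b]),None,fx=2.8,fy=2.8,interpolation=cv2.INTER_CUBIC))
E
```

```text
[ 0.58813562 -0.19906653  0.11234577] [ 7.07659969e-01  7.06553145e-01 -3.12112138e-05  1.45715489e-04] 0.5069910546744075
wrist 0.02 629 [[0.5905, -0.1924, 0.027], [0.5766, -0.2268, 0.02], [0.6169, -0.1833, 0.0299]]
wrist 0.03 376 [[0.5904, -0.1931, 0.0586], [0.5849, -0.2, 0.0301], [0.5963, -0.1913, 0.0701]]
wrist 0.1 9516 [[0.589, -0.1922, 0.1398], [0.559, -0.2225, 0.1109], [0.6177, -0.1786, 0.15]]
side 0.02 35 [[0.5859, -0.1937, 0.0263], [0.5648, -0.2104, 0.0205], [0.6079, -0.1711, 0.0297]]
side 0.03 37 [[0.5879, -0.1949, 0.0507], [0.575, -0.2044, 0.0307], [0.5935, -0.1867, 0.0705]]
side 0.1 197 [[0.5878, -0.1893, 0.1341], [0.5591, -0.223, 0.1086], [0.6189, -0.1752, 0.1499]]
scene 0.02 57 [[0.5908, -0.1902, 0.0243], [0.5609, -0.2209, 0.0201], [0.6176, -0.1689, 0.03]]
scene 0.03 39 [[0.5891, -0.1949, 0.0511], [0.5777, -0.2025, 0.0302], [0.5973, -0.1844, 0.0703]]
scene 0.1 223 [[0.589, -0.1909, 0.1376], [0.5599, -0.2248, 0.1075], [0.6188, -0.1761, 0.15]]
```

View pics/wrist3.png

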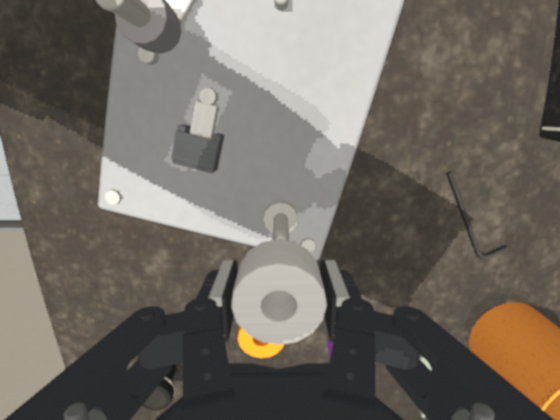

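View pics/m3.png

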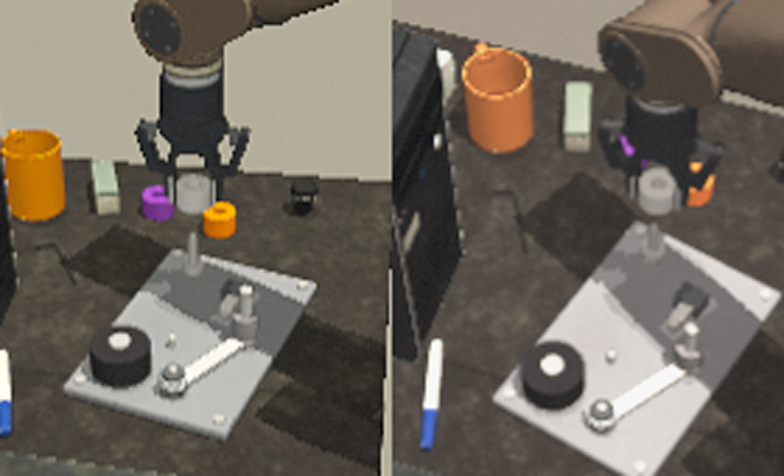

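```bash
python3 - <<'E'
from h import *
from scipy.optimize import least_squares
def fit(P,r,x0):
    f=lambda q:np.hypot(P[:,0]-q[0],P[:,1]-q[1])-r
    s=least_squares(f,x0,loss='soft_l1',f_scale=.001);return np.round(s.x,4),np.round(np.median(abs(f(s.x))),4)
for n in ['wrist','side','scene']:
    c=cam(n);W=cloud(c);Z=W[...,2]
    s=(abs(W[...,0]-.589)<.012)&(abs(W[...,1]+.198)<.014)&(Z>.032)&(Z<.055)
    print(n,'spindle',s.sum(),fit(W[s],.006,[.589,-.198]))
    b=proj(c,[[.5885,-.199,.125]])[0]
    s=(abs(W[...,0]-.5885)<.016)&(W[...,1]>-.195)&(W[...,1]<-.170)&(Z>.113)&(Z<.133)
    print(n,'roller',s.sum(),fit(W[s],.022,[.589,-.198]),Z[s].min() if s.any() else '')
    if n=='wrist':
        g=c['frame']; v=proj(c,[[.5885,-.199,.139],[.5885,-.199,.109],[.59,-.198,.026],[.59,-.198,.068]]);print(v)
        s=(abs(W[...,0]-.5885)<.03)&(abs(W[...,1]+.199)<.03)&(Z>.135)&(Z<.145)
        m=s.astype(np.uint8)*255; cv2.imwrite('pics/mask.png',m)
        # bore at top
        print(np.median(Z[s]))
    # shoulder top
    s=(np.hypot(W[...,0]-.589,W[...,1]+.198)<.018)&(Z>.0235)&(Z<.0285)
    P=W[s][:,:2]; print('shoulder',s.sum(),P.min(0) if len(P) else'',P.max(0) if len(P) else '')
a=cv2.imread('pics/wrist3.png')[190:350,180:380];cv2.imwrite('pics/w3c.png',cv2.resize(a,None,fx=3.7,fy=3.7,interpolation=cv2.INTER_CUBIC))
E
```

```text
wrist spindle 146 (array([ 0.5906, -0.1976]), np.float64(0.0001))
wrist roller 1058 (array([ 0.5891, -0.2008]), np.float64(0.0002)) 0.11301342020393318
[[277.09012019 302.59795389]
 [277.2960732  270.89400657]
 [279.4640228  220.36898325]
 [279.69318351 240.39164325]]
0.14017231719931444
shoulder 562 [ 0.57654485 -0.20885282] [ 0.604224   -0.18343967]
side spindle 23 (array([ 0.5875, -0.1979]), np.float64(0.001))
side roller 49 (array([ 0.5893, -0.2022]), np.float64(0.0013)) 0.11353322575428211
shoulder 18 [ 0.57530009 -0.20505057] [ 0.60001531 -0.18171142]
scene spindle 17 (array([ 0.5906, -0.1985]), np.float64(0.001))
scene roller 39 (array([ 0.5891, -0.202 ]), np.float64(0.0013)) 0.11479691168403236
shoulder 21 [ 0.57730224 -0.20772427] [ 0.6013468  -0.18544005]
```

View pics/w3c.png

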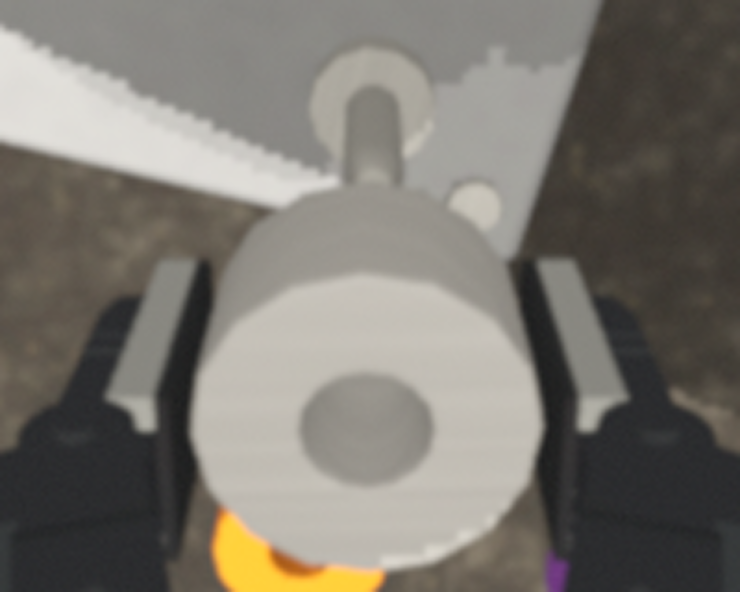

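jog_arm(commands="0.0015 0.0033 -0.01 0 0 0; 0.0015 0.0033 -0.03 0 0 0; 0.0015 0.0033 -0.034 0 0 0; 0.0015 0.0033 -0.034 0 0 0; 0.0015 0.0033 -0.034 0 0 0")

```text
time: 8.85
eef_pos: [0.59, -0.1947, 0.0787]
tcp_rot: [0.707, 0.707, 0.0, 0.0]
contact_force: [-0.1, -0.7, -0.6]
opening: 0.507
```

```bash
cat >> h.py <<'E'
from scipy.optimize import least_squares
def fit(P,r,x0):
    f=lambda q:np.hypot(P[:,0]-q[0],P[:,1]-q[1])-r
    s=least_squares(f,x0,loss='soft_l1',f_scale=.001);return np.round(s.x,4),np.round(np.median(abs(f(s.x))),4)
E
python3 - <<'E'
from h import *
e=get_state()['eef_pos'];print(e,get_state()['tcp_rot'],get_state()['contact_force'])
c=cam('wrist');save(c,'wrist4.png');W=cloud(c);Z=W[...,2]
s=(abs(W[...,0]-.590)<.012)&(abs(W[...,1]+.198)<.014)&(Z>.032)&(Z<.055)
print('spindle',s.sum(),fit(W[s],.006,[.589,-.198]))
s=(abs(W[...,0]-e[0])<.016)&(W[...,1]>e[1]+.004)&(W[...,1]<e[1]+.028)&(Z>e[2]+.003)&(Z<e[2]+.021)
print('roller',s.sum(),fit(W[s],.022,e[:2]))
s=(abs(W[...,0]-e[0])<.02)&(abs(W[...,1]-e[1])<.02)&(abs(Z-e[2]-.027)<.004); print('top',np.median(Z[s]))
a=cv2.imread('pics/wrist4.png')[190:350,180:380];cv2.imwrite('pics/w4c.png',cv2.resize(a,None,fx=3.7,fy=3.7,interpolation=cv2.INTER_CUBIC))
E
```

```text
[ 0.59000351 -0.19473681  0.07868724] [7.07105236e-01 7.07108226e-01 9.61495820e-05 3.65738995e-04] [-0.05386208 -0.66237461 -0.60566959]
spindle 40 (array([ 0.5904, -0.1976]), np.float64(0.0001))
roller 981 (array([ 0.591 , -0.1971]), np.float64(0.0002))
top 0.10655596203223469
```

View pics/w4c.png

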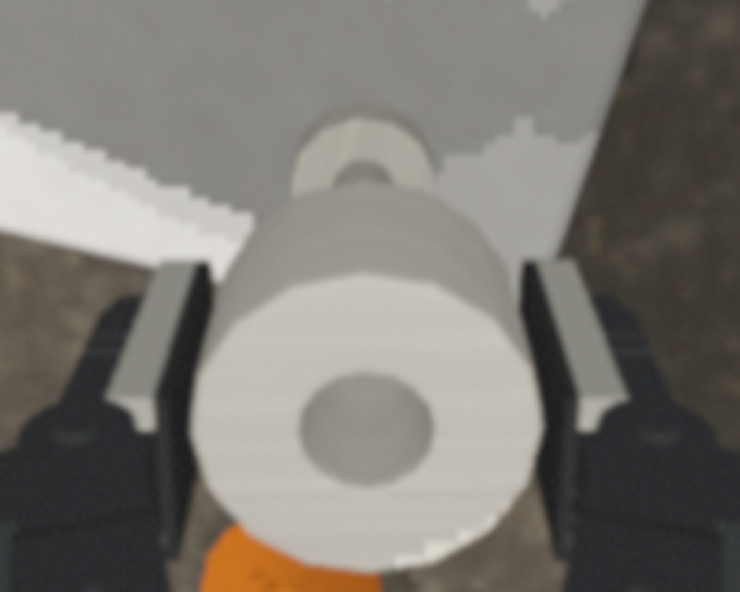

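jog_arm(commands="-0.0005 -0.0005 -0.006 0 0 0; -0.0005 -0.0005 -0.012 0 0 0; -0.0005 -0.0005 -0.018 0 0 0; -0.0005 -0.0005 -0.024 0 0 0; -0.0005 -0.0005 -0.024 0 0 0")

```text
time: 9.52
eef_pos: [0.5887, -0.1947, 0.0534]
tcp_rot: [0.707, 0.707, -0.0, -0.001]
contact_force: [-0.1, -0.1, -0.2]
opening: 0.506
```

```bash
python3 - <<'E'
from h import *
e=get_state()['eef_pos'];print(e,get_state()['contact_force'],get_state()['wrist_torque'])
c=cam('wrist');save(c,'wrist5.png')
a=cv2.imread('pics/wrist5.png')[190:350,180:380];cv2.imwrite('pics/w5c.png',cv2.resize(a,None,fx=3.7,fy=3.7,interpolation=cv2.INTER_CUBIC))
E
```

```text
[ 0.58865534 -0.19474576  0.05337591] [-0.05364011 -0.05396458 -0.22802634] [-0.01813749  0.01466987  0.07325041]
```

View pics/w5c.png

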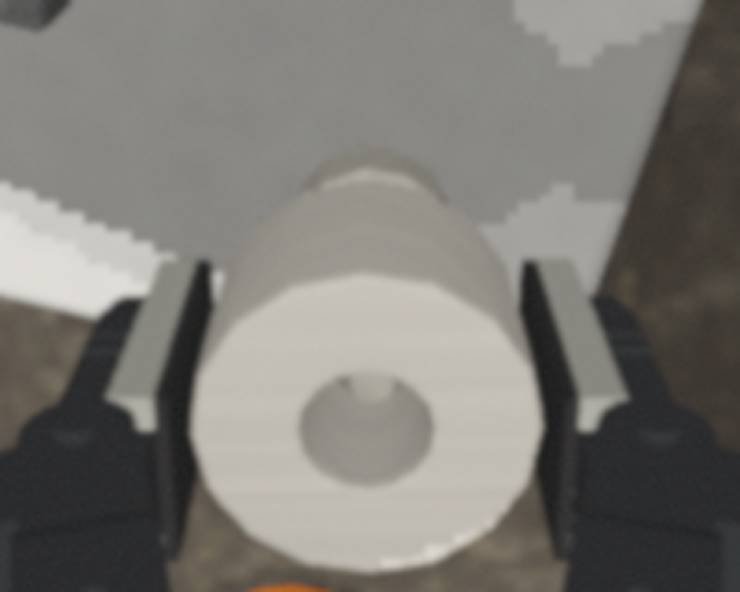

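jog_arm(commands="0.0005 0 -0.006 0 0 0; 0.0005 0 -0.012 0 0 0; 0.0005 0 -0.018 0 0 0; 0.0005 0 -0.021 0 0 0; 0.0005 0 -0.023 0 0 0; 0.0005 0 -0.024 0 0 0; 0.0005 0 -0.024 0 0 0")

```text
time: 10.45
eef_pos: [0.5897, -0.1951, 0.0304]
tcp_rot: [0.707, 0.707, 0.0, 0.0]
contact_force: [0.5, 0.1, -1.1]
opening: 0.503
```

```bash
python3 - <<'E'
from h import *
e=get_state()['eef_pos'];print(e,get_state()['contact_force'],get_state()['wrist_torque'])
c=cam('wrist');save(c,'wrist6.png');W=cloud(c);Z=W[...,2]
s=(abs(W[...,0]-e[0])<.02)&(abs(W[...,1]-e[1])<.02)&(abs(Z-e[2]-.027)<.005); print('top',np.median(Z[s]))
a=cv2.imread('pics/wrist6.png')[190:350,180:380];cv2.imwrite('pics/w6c.png',cv2.resize(a,None,fx=3.7,fy=3.7,interpolation=cv2.INTER_CUBIC))
E
```

```text
[ 0.58974005 -0.19506266  0.03040779] [ 0.45765102  0.1137593  -1.08969505] [-0.0256357  -0.01632904  0.02702044]
top 0.05828206607688687
```

View pics/w6c.png

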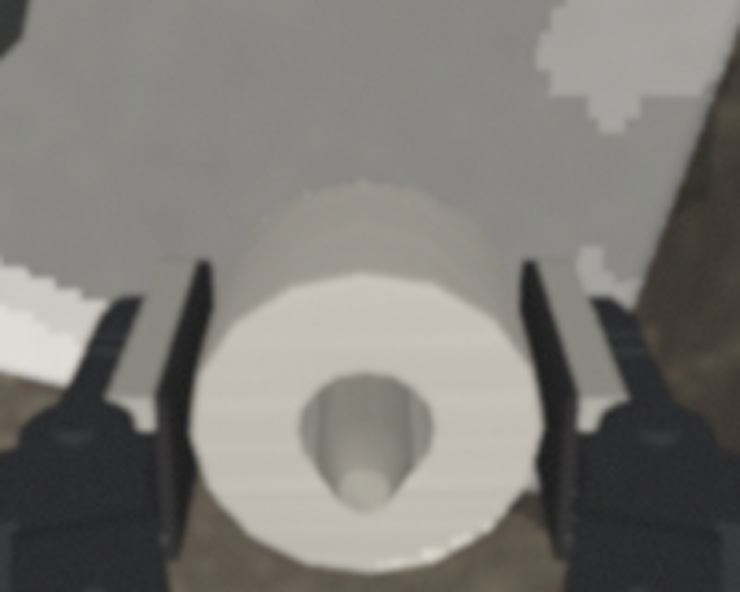

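jog_arm(commands="0 0 -0.001 0 0 0; 0 0 -0.002 0 0 0; 0 0 -0.002 0 0 0")

```text
time: 10.88
eef_pos: [0.5899, -0.1951, 0.029]
tcp_rot: [0.707, 0.707, -0.0, 0.0]
contact_force: [-1.7, 0.8, 3.5]
opening: 0.505
```

jog_arm(commands="0 0 0 0 0 0; 0 0 0 0 0 0; 0 0 0 0 0 0; 0 0 0 0 0 0", gripper=80)

```text
time: 11.38
eef_pos: [0.5896, -0.195, 0.0282]
tcp_rot: [0.707, 0.707, -0.0, -0.0]
contact_force: [0.3, 0.0, -1.1]
opening: 0.801
```

```bash
python3 - <<'E'
from h import *
e=get_state()['eef_pos'];print(e,get_state()['contact_force'],get_state()['opening'])
c=cam('wrist');save(c,'wrist7.png');W=cloud(c);Z=W[...,2]
s=(abs(W[...,0]-e[0])<.02)&(abs(W[...,1]-e[1])<.02)&(abs(Z-e[2]-.027)<.006); print('top',np.median(Z[s]))
E
```

```text
[ 0.58961816 -0.19500167  0.02815881] [ 0.26885021  0.0360662  -1.10826996] 0.8007015537362985
top 0.056901383035115494
```

View pics/wrist7.png

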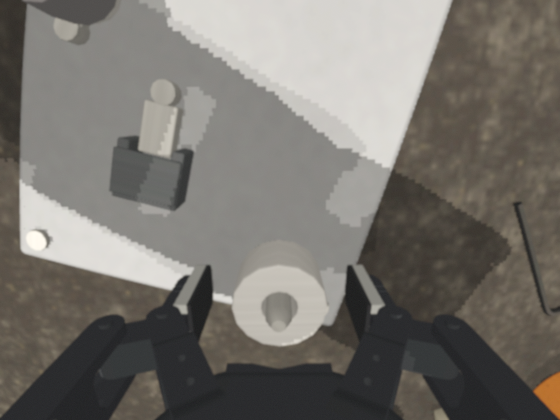

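jog_arm(commands="0 0 0.03 0 0 0; 0 0 0.07 0 0 -0.05; 0 0 0.12 0 0 -0.1; -0.04 0.03 0.14 0 0 -0.2; -0.07 0.055 0.14 0 0 -0.3; -0.07 0.055 0.14 0 0 -0.35; -0.07 0.055 0.14 0 0 -0.35; -0.07 0.055 0.14 0 0 -0.35", gripper=50)

```text
time: 12.42
eef_pos: [0.52, -0.1403, 0.1685]
tcp_rot: [0.819, 0.573, 0.0, 0.0]
contact_force: [0.7, -0.6, -0.4]
opening: 0.498
```

```bash
python3 - <<'E'
from h import *
e=get_state()['eef_pos'];print(get_state()['time'],e,get_state()['tcp_rot'])
c=cam('wrist');save(c,'wrist8.png');W=cloud(c);Z=W[...,2]
s=(np.hypot(W[...,0]-.505,W[...,1]+.059)<.025)
for lo,hi in [(.062,.084),(.09,.1)]:
    P=W[s&(Z>lo)&(Z<hi)]; print(lo,len(P),P.mean(0),P.min(0),P.max(0),fit(P,.007,[.505,-.059]))
s=(np.hypot(W[...,0]-.5905,W[...,1]+.1976)<.025)
P=W[s&(Z>.05)&(Z<.06)];print(len(P),np.median(P,0),P.min(0),P.max(0))
c=cam('scene');save(c,'scene8.png');W=cloud(c);Z=W[...,2]
s=(np.hypot(W[...,0]-.505,W[...,1]+.059)<.025)
P=W[s&(Z>.062)&(Z<.098)]; print(lo,len(P),P.mean(0),P.min(0),P.max(0))
E
```

```text
12.425 [ 0.51998728 -0.14029299  0.16845557] [8.19268421e-01 5.73410165e-01 9.22612362e-05 1.67057884e-04]
0.062 61 [ 0.51268135 -0.05979871  0.07341545] [ 0.50749589 -0.06541628  0.06213972] [ 0.51403538 -0.0537861   0.08375019] (array([ 0.5068, -0.0586]), np.float64(0.0001))
0.09 360 [ 0.50775219 -0.05885833  0.09469281] [ 0.50008978 -0.06615846  0.09163442] [ 0.51485005 -0.0514546   0.09753515] (array([ 0.5069, -0.0588]), np.float64(0.0018))
1464 [ 0.58992714 -0.19331589  0.05694694] [ 0.56914321 -0.21803397  0.05000059] [ 0.61227762 -0.17539388  0.05995063]
0.09 50 [ 0.50610761 -0.05564055  0.07908923] [ 0.49368767 -0.06528748  0.06221886] [ 0.51966534 -0.04478397  0.09734839]
```

View pics/wrist8.png

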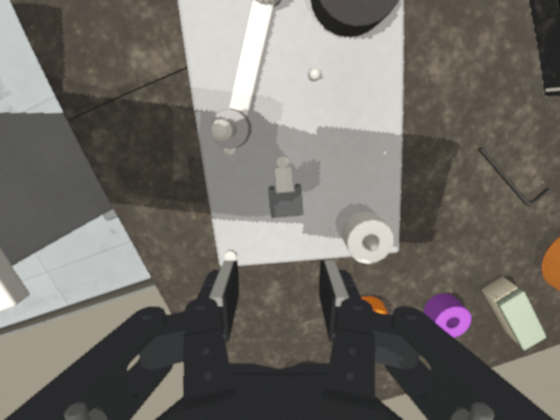

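jog_arm(commands="-0.006 0.04 0 0 0 0; -0.013 0.081 0 0 0 0; -0.013 0.082 0 0 0 0; -0.013 0.082 -0.04 0 0 0; -0.013 0.082 -0.08 0 0 0; -0.013 0.082 -0.1 0 0 0; -0.013 0.082 -0.102 0 0 0; -0.013 0.082 -0.102 0 0 0")

```text
time: 13.52
eef_pos: [0.5075, -0.0588, 0.0671]
tcp_rot: [0.82, 0.573, 0.0, 0.001]
contact_force: [-0.7, -0.3, -0.2]
opening: 0.5
```

jog_arm(commands="0 0 0 0 0 0; 0 0 0 0 0 0; 0 0 0 0 0 0; 0 0 0 0 0 0; 0 0 0 0 0 0", gripper=5, grip_force=60)

```text
time: 14.15
eef_pos: [0.5066, -0.058, 0.0677]
tcp_rot: [0.819, 0.573, -0.0, -0.0]
contact_force: [-4.4, -0.3, 4.9]
opening: 0.151
```

```bash
python3 - <<'E'
from h import *
e=get_state()['eef_pos'];print(get_state()['time'],e,get_state()['opening'],get_state()['contact_force'])
c=cam('wrist');save(c,'wrist9.png')
piv=np.array([.573,.0395]);P=np.array([.507,-.0587]);d=P-piv;print(np.hypot(*d),np.degrees(np.arctan2(d[1],d[0])))
d=e[:2]-piv;print(np.hypot(*d))
for th in np.arange(0,.56,.05): 
    R=np.array([[np.cos(th),-np.sin(th)],[np.sin(th),np.cos(th)]]); print(round(th,2),np.round(R@d-d,4))
E
```

```text
14.15 [ 0.5066018  -0.05802039  0.06765741] 0.15064010462551106 [-4.35188311 -0.31987335  4.86817705]
0.11831838403223734 -123.90495926852992
0.11797859015517331
0.0 [0. 0.]
0.05 [ 0.005  -0.0032]
0.1 [ 0.0101 -0.0061]
0.15 [ 0.0153 -0.0088]
0.2 [ 0.0207 -0.0112]
0.25 [ 0.0262 -0.0134]
0.3 [ 0.0318 -0.0153]
0.35 [ 0.0375 -0.0169]
0.4 [ 0.0432 -0.0182]
0.45 [ 0.049  -0.0192]
0.5 [ 0.0549 -0.0199]
0.55 [ 0.0608 -0.0203]
```

View pics/wrist9.png

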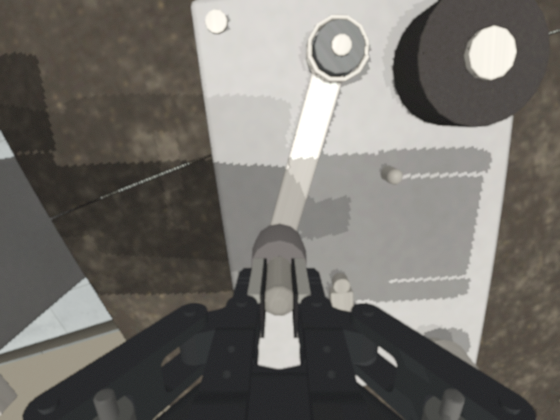

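jog_arm(commands="0.005 -0.003 0 0 0 0; 0.010 -0.006 0 0 0 0; 0.0155 -0.009 0 0 0 0; 0.021 -0.0115 0 0 0 0; 0.0265 -0.0135 0 0 0 0; 0.032 -0.0155 0 0 0 0; 0.0375 -0.017 0 0 0 0; 0.0435 -0.0185 0 0 0 0; 0.0495 -0.0195 0 0 0 0; 0.0555 -0.0205 0 0 0 0; 0.0555 -0.0205 0 0 0 0; 0.0555 -0.0205 0 0 0 0")

```text
time: 15.7
eef_pos: [0.5599, -0.0803, 0.0675]
tcp_rot: [0.818, 0.575, -0.004, -0.001]
contact_force: [-9.8, -5.7, 7.9]
opening: 0.148
```

```bash
python3 - <<'E'
from h import *
st=get_state();e=st['eef_pos'];print(st['time'],e,st['opening'],st['contact_force'])
for n in ['wrist','side','scene']:
    c=cam(n);save(c,n+'10.png');W=cloud(c);Z=W[...,2]
    s=(np.hypot(W[...,0]-.5905,W[...,1]+.1976)<.03)&(Z>.048)&(Z<.062);P=W[s]
    if len(P): print(n,len(P),np.median(P,0),P.min(0),P.max(0))
    if n=='wrist':
        W0=W; s=(np.hypot(W[...,0]-.573,W[...,1]-.0395)<.02)&(Z>.03); P=W[s]; print('pivot',P.mean(0),P.min(0),P.max(0))
a=cv2.imread('pics/side10.png')[130:260,210:350];b=cv2.imread('pics/scene10.png')[110:240,210:350]
cv2.imwrite('pics/m10.png',cv2.resize(cv2.hconcat([a,b]),None,fx=2.8,fy=2.8,interpolation=cv2.INTER_CUBIC))
E
```

```text
15.7 [ 0.559863   -0.08032349  0.06745677] 0.14828472216036767 [-9.82805551 -5.69376531  7.93523191]
wrist 99 [ 0.58573709 -0.18647848  0.05682244] [ 0.58042012 -0.2176637   0.04800145] [ 0.60965652 -0.17802366  0.06168851]
pivot [0.57656101 0.0380938  0.04341115] [0.55969562 0.02300973 0.03001705] [0.59236098 0.05558721 0.05106124]
side 1 [ 0.57616773 -0.17760807  0.04938886] [ 0.57616773 -0.17760807  0.04938886] [ 0.57616773 -0.17760807  0.04938886]
```

View pics/wrist10.png

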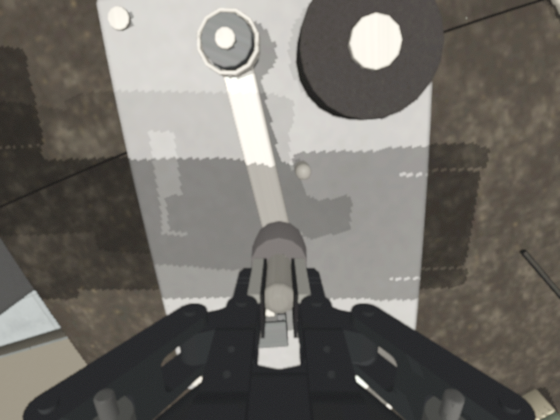

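View pics/m10.png

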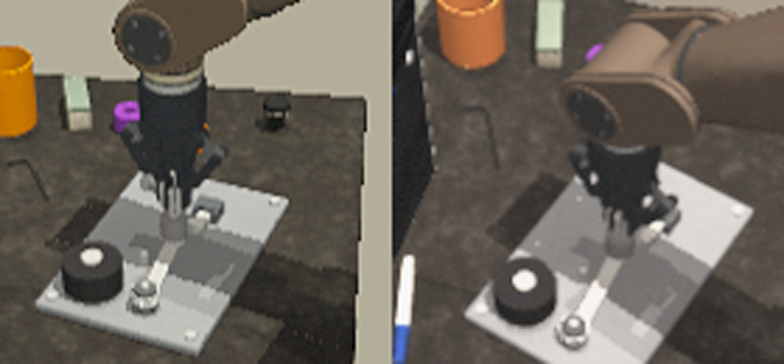

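jog_arm(commands="0.002 -0.0003 0 0 0 0; 0.004 -0.0005 0 0 0 0; 0.004 -0.0005 0 0 0 0; 0.004 -0.0005 0 0 0 0; 0.004 -0.0005 0 0 0 0; 0.004 -0.0005 0 0 0 0")

```text
time: 16.6
eef_pos: [0.5634, -0.0808, 0.0674]
tcp_rot: [0.818, 0.575, -0.005, -0.001]
contact_force: [-11.4, -5.3, 9.2]
opening: 0.15
```

```bash
python3 - <<'E'
from h import *
st=get_state();e=st['eef_pos'];print(st['time'],e,st['opening'],st['contact_force'])
r=np.array([.5066,-.058]);print('theta chord',2*np.arcsin(np.hypot(*(e[:2]-r))/.24))
c=cam('wrist');save(c,'wrist11.png');W=cloud(c);Z=W[...,2]
# arm direction from depth: arm top points between pivot and wheel
piv=np.array([.5755,.0385])
d=np.hypot(W[...,0]-piv[0],W[...,1]-piv[1]); s=(d>.025)&(d<.095)&(Z>.02)&(Z<.034)&(abs(W[...,0]-.565)<.03)&(W[...,1]<.02)
P=W[s][:,:2]; v=cv2.fitLine((P*1000).astype(np.float32),cv2.DIST_HUBER,0,.01,.01).ravel(); a=np.arctan2(v[1],v[0]);print(len(P),v,np.degrees(a)%180, 'theta', np.radians((np.degrees(a)%180)-180+14.9+109.95))
for n in ['side','scene']:
    c=cam(n);save(c,n+'11.png');W=cloud(c);Z=W[...,2]
    for xy in [(.5905,-.1976),(.572,-.311),(.66,-.34)]:
        s=(np.hypot(W[...,0]-xy[0],W[...,1]-xy[1])<.024)&(Z>.02);P=W[s]
        print(n,xy,len(P),np.round(P.max(0),3) if len(P) else '')
E
```

```text
16.6 [ 0.563444   -0.08083743  0.06744202] 0.1495341888382501 [-11.35439479  -5.34884768   9.22514671]
theta chord 0.5162126085779464
3675 [ 6.7636147e-02  9.9771005e-01  5.7134985e+02 -1.9647106e+01] 86.121765 theta 0.54055923
side (0.5905, -0.1976) 6 [ 0.606 -0.18   0.048]
side (0.572, -0.311) 5 [ 0.557 -0.304  0.034]
side (0.66, -0.34) 47 [ 0.679 -0.32   0.035]
scene (0.5905, -0.1976) 0 
scene (0.572, -0.311) 0 
scene (0.66, -0.34) 5 [ 0.681 -0.34   0.035]
```

View pics/side11.png

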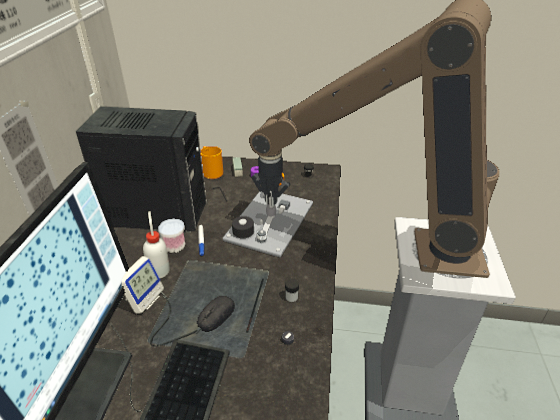

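```bash
python3 -c "
from plant import *
print(get_state()['contact_force']);print(ctrl.sign_off())"
```

```text
[-11.03253865  -5.89054842   8.30161784]
the job is handed in; nothing more can be done
None
```

I put the aluminium roller on the bare spindle and let go. Then I pinched the tensioner post, pushed the arm past the pawl, and handed the job in still holding it there. The clock read about 17 s of the 48 s.

- **Roller:** after release, the wrist camera showed its top at about 57 mm, against 56 mm when fully seated. That camera read the bare shoulder about 1 mm high too, so this fits. The spindle tip stood out of the bore.
- **Tensioner arm:** the swing came out at about 0.52 rad from the tool's travel and 0.54 rad from a line fitted to the arm. Past the pawl starts at 0.41 and the hard stop is at 0.62. The side force at the post was about 12.5 N, with a further 8–9 N vertically.
- **Not fully checked:** in the last pictures the gripper blocked the side and scene views of the seated roller, so its seating rests on the wrist view taken just before I moved to the post. I did not see the pawl itself click; that it was passed follows from the angle.
- **Other things on the bench:** I did not touch any of them, and none looked out of place in the last side picture.

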